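# Unstack the pantry tins and complete the caddy

## Robot

A 6-joint arm with a two-finger parallel gripper is mounted at the origin on the work surface. World frame = base frame: x ahead of the robot, y to its left, z up, the work surface at z = 0. Lengths are in m, angles in degrees, forces in N, time in s.
With the tool pointing down it reaches from about 0.375 to 0.9 m from the base axis. Payload 3.1 kg.
Tool frame: the origin (TCP) lies on the centre line of the jaws, within the pads' length; the fingertips stand 17 mm ahead of it and the grasp point (between the pads) lies 2 mm behind it; z points along the fingers, y is the line along which they close (so a half turn about z gives the same grasp; the last joint's range is limited). The gripper opens to 87 mm and grips with 3 to 60 N. Pads are 19 mm wide; open, the fingers measure 117 mm over their backs; the gripper's body (75 mm by 190 mm) begins 51 mm behind the grasp point.
Start: joints at [65.403, 30.224, 82.088, -0, 67.689, -10.227], TCP at [0.155, 0.605, 0.24] pointing down, gripper open.
Joint ranges: [-176.69, 176.69], [-43.24, 126.21], [12.49, 139.97], [-82, 262], [0, 151.66], [-163.58, 163.58]. Speed limits (degrees/s): [159.86, 159.86, 180, 180, 180, 180].

## Interface

Orientations are given as a 3x3 rotation matrix whose columns are the frame's x, y, z axes.
In Python, from rig import bot, imaging, finder gives the robot as it stands. The module is installed in compiled form; this text tells all that it offers.
- The arm moves only by the tool play_rows, never from a script. Its argument "motion" is a list that holds one entry, the list of rows, each a list of 6 numbers: the shift along the tool's x, y, z in parts of the range, where 1.0 means 0.8 m, then the turn, a rotation vector about the tool's x, y, z in a scale on which 1.0 is pi/2 rad. In form: [[[dx, dy, dz, wx, wy, wz], ...]]. A call has 1 to 8 rows; each row is the pose to reach, as a shift and turn from the pose commanded when the call began, along the tool's axes at that moment; what a row does not reach only later rows make up. A row lasts 1/12 s, in which the tool goes at most 41.7 mm and 7.16 degrees, less where a joint would pass 70% of its speed; a pose out of reach is approached as far as the arm can. A call with a gripper value outside its range is refused whole. "fingers" is the finger opening in m, from 0 to 0.087, set as the call begins (left out, the last holds). The fingers move at their own pace and stop on an object; the grip force is fixed at half the most. Time passes only in rows, so rows that repeat a pose let the fingers close. It gives the time, the measured TCP pose, the force, the opening and the grip force at its end, in the units of the state.
- bot.read_state(): the state, without advancing time (a new reading comes with each control period).
- imaging.capture(name): name is "side" or "top" or "wrist"; returns a dict with "frame" (480x640x3 uint8, red, green, blue), "camera_matrix" (3x3 intrinsics, pixels), "R" (3x3) and "t" (3): a world point X has camera coordinates R X + t. Camera axes: x right, y down, z forward; pixel columns grow to the right and rows downward; lengths in m; the calibration is good to about 2 mm. A picture is of the moment at which its call begins. There is no depth.
- bot.hand_in(): hands the job in; it is judged then, once.
Trained networks look in the newest picture that a camera, given by its name, has taken for a name from the list of things; names that differ only in an ending like _2 or _b are one class to them, and where a whole thing is asked for, a point or a joint stands for the part that bears it (a point fixed in the world has none). Each returns a list of dicts, best first, with "confidence" (0 to 1); they miss things now and then, are a little off and sometimes report something else, mostly with a low value. They report only what shows in the picture. A call takes as long as a camera call. They do not tell look-alikes from the thing itself.
- finder.recognise(camera, name): "at" ([x, y, z] in m, in world coordinates, good to about 4 mm: the middle of the surface that is visible of it).
- finder.outline_of(camera, name): "pixels" (480x640 bool, what is visible of it).
The state is a dict: "time_s": time; "joint_positions": joint angles; "qvel": joint speeds; "tau": joint torques, N m; "position": TCP position; "tcp_rot": TCP orientation; "force": force on the tool from outside, world axes, zero at the start; "moment": the same for the moment, N m; "opening": opening from 0.0 (shut) to 1.0 (fully open); "grasp_force": force on a finger pad.
Only numpy, scipy, OpenCV 4.12 (cv2) and the standard library are available. Lean on these libraries where they do the work, as an engineer would, in place of code of your own. Each camera call takes 0.05 s, during which the arm holds its last target. There are 200 camera calls.

## Task

Take the stack of pantry tins apart from the top down, one tin at a time: the big long tin belongs in the large tray and the smaller long tin in the smaller tray. Of the two little tins on top of the stack, one round and one square, put the kind that the two-bay caddy still lacks into its empty bay, and put the other, a duplicate of what the caddy already holds, into the grey spares basket. Stand every tin flat on the bottom of its place, and leave the tin already in the caddy and the tin on the cork board where they are.

Things in the scene. Friction and masses are not known exactly. Their poses are not given: they have to be found in the camera images.
- big_tin: Big long closed tin, white, its lid inlaid with a pale wooden panel, 150 (x) x 62 (y) x 45 mm high, about 0.4 kg: the bottom of the stack, standing on the counter. Its origin is the centre of its underside, z up, x along its length.
- mid_tin: Smaller long closed tin, same look, 112 (x) x 54 (y) x 40 mm high, about 0.26 kg, lying loose on top of the big tin, lengthwise. Origin at the centre of its underside, x along its length.
- round_tin: Little round tin of the stack, white, its lid inlaid with a pale wooden panel, 44 mm diameter, 42 mm high, about 0.12 kg. It stands loose on the smaller long tin beside the square one (either may be at either end; their centres are about 57 mm apart along the long tin). Origin at the centre of its underside, axis z.
- square_tin: Little square tin of the stack, white, its lid inlaid with a pale wooden panel, 42 x 42 x 42 mm, about 0.12 kg, on the smaller long tin beside the round one, its sides nearly along those of the long tin. Origin at the centre of its underside, x and y along its sides.
- round_twin: Another round tin just like the first. It is either the tin already in the caddy (about 71 mm along the caddy's +x from the caddy's origin) or stands on the cork board at the far side of the counter. Not to be moved. Origin at the centre of its underside.
- square_twin: Another square tin just like the first: where the round twin is in the caddy, this one is on the cork board, and the other way round. Not to be moved. Origin at the centre of its underside.
- big_tray: Large dark steel tray fixed on the counter, 174 (x) x 86 (y) mm outside, 166 x 78 mm inside, floor 4 mm thick, rim 10 mm above the counter. Origin at the centre of its underside, x along its length. Place of the big long tin, lengthwise.
- mid_tray: Smaller dark steel tray fixed on the counter, 136 (x) x 78 (y) mm outside, 128 x 70 mm inside, floor 4 mm thick, rim 10 mm above the counter. Origin at the centre of its underside, x along its length. Place of the smaller long tin, lengthwise.
- caddy: Dark steel caddy fixed on the counter, 146 (x) x 76 (y) mm outside, rim 12 mm above the counter, floor 4 mm thick, with a divider 12 mm high between two bays, each 67 (x) x 68 (y) mm inside. Its origin is on the underside, below the centre of the EMPTY bay; the centre of the other bay, which holds a tin, is 71 mm away along the caddy's +x.
- basket: Grey woven-look spares basket with a white edge, fixed on the counter, open on top, 124 (x) x 134 (y) mm outside, 112 x 122 mm inside, 42 mm high, floor 6 mm thick. Origin at the centre of its underside.
Not all that is in view belongs to the job. Leave any green or purple look-alike of the caddy alone.

How it is judged (in metres and radians):
At the end, for the whole second after the job is handed in: Big tin flat in the large tray, smaller long tin in the smaller tray (within 16 mm of centre), the kind the caddy lacked in its empty bay (within 18 mm), the other little tin on the basket floor; all upright within 0.08 rad, at rest; twins within 25 mm of their start (horizontal distance between big_tin and big_tray below 0.016 m and z of big_tin in the frame of big_tray below 0.0075 m and angle between each of big_tin, mid_tin's own z axis and vertical below 0.08 rad and horizontal distance between mid_tin and mid_tray below 0.016 m and z of mid_tin in the frame of mid_tray below 0.0075 m and ((horizontal distance between round_twin and caddy below 0.09 m and horizontal distance between square_tin and caddy below 0.018 m and z of square_tin in the frame of caddy below 0.0075 m and angle between each of square_tin, round_tin's own z axis and vertical below 0.08 rad and horizontal distance between round_tin and basket below 0.064 m and z of round_tin in the frame of basket below 0.0095 m) or (horizontal distance between square_twin and caddy below 0.09 m and horizontal distance between round_tin and caddy below 0.018 m and z of round_tin in the frame of caddy below 0.0075 m and angle between each of round_tin, square_tin's own z axis and vertical below 0.08 rad and horizontal distance between square_tin and basket below 0.064 m and z of square_tin in the frame of basket below 0.0095 m)) and distance of each of round_twin, square_twin from where it was at the start of the episode below 0.025 m and linear speed of each of big_tin, mid_tin, round_tin, square_tin below 0.02 m/s); the robot touches nothing.
It fails at once if the tin in the caddy or the tin on the cork board is pushed 40 mm away or more (distance of any of round_twin, square_twin from where it was at the start of the episode above 0.04 m).
It fails at once if the big tin is carried or pushed along (over 40 mm) with a tin still standing on it (distance of big_tin from where it was at the start of the episode above 0.04 m and contact force between big_tin and mid_tin above 0.8 N).
It fails at once if the smaller long tin is carried or pushed along (over 40 mm) with a little tin still standing on it (distance of mid_tin from where it was at the start of the episode above 0.04 m and (contact force between mid_tin and round_tin above 0.4 N or contact force between mid_tin and square_tin above 0.4 N)).
It also fails if it takes over 120 s, if anything falls off the work surface, if the arm or the gripper's body presses on something with over 40 N, if the wrist force passes 120 N, or if a joint passes its speed limit or range.

## Working session

There is one attempt and no reset: what is moved stays moved. The work goes in short steps, Python scripts to look and compute and a tool call to move; the robot and the scene stay as the last step left them, time stands still between calls to the robot, and variables do not carry over. Pictures are saved under pics/ and viewed, at most 14 in all, crops included, and the job is handed in when it is done.

Besides the shell and the picture viewer there is one more tool, called by a JSON object that holds its "op" and its "data". play_rows: Moves the arm, as the interface text tells. Its arguments: {"type":"object","properties":{"motion":{"type":"array"},"fingers":{"type":"number"}},"required":["motion"]}

```bash
mkdir -p pics; ls
python3 - <<'E'
from rig import bot, imaging, finder
import cv2,numpy as np
s=bot.read_state();print(s['time_s'],s['position'],np.round(s['tcp_rot'],3).tolist(),s['opening'])
for c in ['top','side']:
    d=imaging.capture(c);cv2.imwrite(f'pics/{c}0.png',d['frame'][:,:,::-1]);np.savez(f'{c}.npz',**d)
    print(c,d['camera_matrix'].tolist(),np.round(d['R'],3).tolist(),d['t'])
    for n in ['big_tin','mid_tin','round_tin','square_tin','round_twin','square_twin','big_tray','mid_tray','caddy','basket']:
        print(n,[(np.round(r['at'],3).tolist(),round(r['confidence'],2)) for r in finder.recognise(c,n)])
E
```

```text
pics
0.0 [0.15477713 0.60481137 0.23859147] [[-0.969, 0.248, -0.001], [0.248, 0.969, -0.002], [0.0, -0.002, -1.0]] 1.0003091665725463
top [[589.2256225480542, 0.0, 309.2771521716179], [0.0, 589.2256225480542, 235.21977073336217], [0.0, 0.0, 1.0]] [[-0.007, -1.0, 0.002], [-0.975, 0.006, -0.221], [0.221, -0.003, -0.975]] [6.78103472e-05 5.06728315e-01 1.41089499e+00]
big_tin [([0.447, -0.169, 0.047], 0.64)]
mid_tin [([0.491, -0.169, 0.085], 0.98)]
round_tin [([0.528, -0.193, 0.127], 0.88)]
square_tin [([0.472, -0.193, 0.128], 0.92)]
round_twin [([0.716, -0.116, 0.042], 0.85)]
square_twin [([0.538, 0.164, 0.046], 0.56)]
big_tray [([0.485, 0.385, 0.002], 0.77)]
mid_tray [([0.491, -0.398, 0.003], 0.84)]
caddy [([0.262, 0.263, 0.0], 0.72), ([0.705, 0.083, 0.002], 0.64), ([0.501, 0.19, 0.008], 0.56), ([0.538, 0.164, 0.044], 0.48)]
basket [([0.48, 0.016, 0.004], 0.73), ([0.717, -0.116, 0.045], 0.32)]
side [[523.0838984220838, 0.0, 314.0942647735145], [0.0, 523.0838984220838, 243.51528176599982], [0.0, 0.0, 1.0]] [[0.765, -0.644, -0.005], [-0.337, -0.392, -0.856], [0.549, 0.656, -0.517]] [-0.38183516  0.23748549  0.78739427]
big_tin [([0.454, -0.219, 0.029], 0.71)]
mid_tin [([0.474, -0.216, 0.072], 0.98), ([0.535, 0.156, 0.028], 0.58)]
round_tin []
square_tin [([0.461, -0.208, 0.113], 0.82)]
round_twin [([0.713, -0.126, 0.032], 0.82)]
square_twin [([0.537, 0.152, 0.032], 0.9)]
big_tray [([0.486, 0.379, 0.002], 0.95)]
mid_tray [([0.49, -0.404, 0.008], 0.91)]
caddy [([0.264, 0.266, 0.005], 0.96), ([0.492, 0.18, 0.005], 0.78), ([0.703, 0.09, 0.001], 0.56)]
basket [([0.488, 0.017, 0.021], 0.57)]
```

View pics/top0.png

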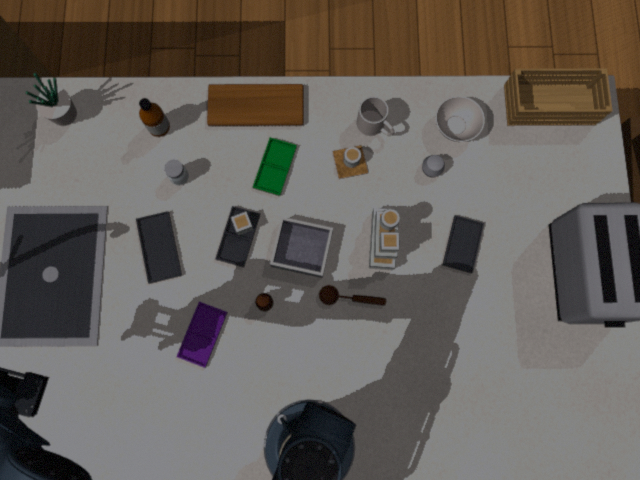

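View pics/side0.png

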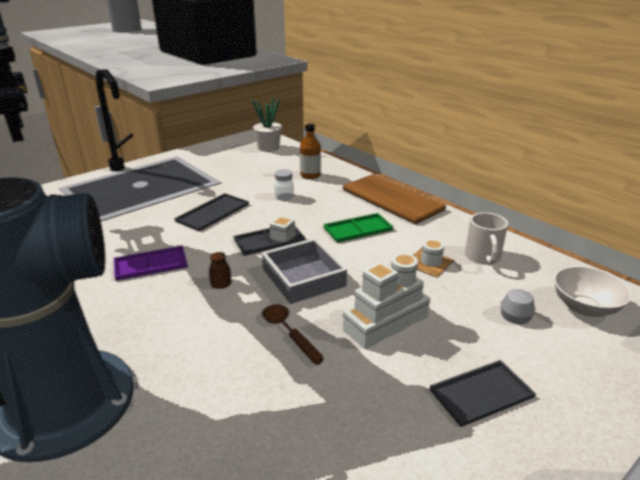

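Top picture: the tin already in the caddy is square (240,222), in the dark caddy (238,236). The round twin is on the cork board at (352,156). So the round tin of the stack (390,218) goes to the caddy and the square one (389,241) goes to the basket (302,246). The large tray is at (159,247) and the smaller one at (464,244). The look-alikes are the green (275,166) and purple (203,334) caddies. Next I fit poses to the silhouettes.

```bash
cat > h.py <<'E'
from rig import bot, imaging, finder
import cv2,numpy as np
from scipy.optimize import minimize
DIM={'big_tin':(.15,.062,.045),'mid_tin':(.112,.054,.04),'round_tin':(.044,.044,.042),'square_tin':(.042,.042,.042),
'big_tray':(.174,.086,.01),'mid_tray':(.136,.078,.01),'caddy':(.146,.076,.012),'basket':(.124,.134,.042)}
def pts(n,p,z0):
    a,b,h=DIM[n]
    if n.startswith('round'):
        t=np.linspace(0,2*np.pi,40);q=np.c_[np.cos(t),np.sin(t)]*a/2
    else: q=np.array([[1,1],[1,-1],[-1,-1],[-1,1]])*[a/2,b/2]
    c,s=np.cos(p[2]),np.sin(p[2]); q=q@np.array([[c,s],[-s,c]])+p[:2]
    return np.vstack([np.c_[q,np.full(len(q),z)] for z in (z0,z0+h)])
def proj(d,X):
    u=(X@d['R'].T+d['t'])@d['camera_matrix'].T; return u[:,:2]/u[:,2:]
def sil(d,n,p,z0):
    m=np.zeros((480,640),np.uint8); hull=cv2.convexHull(proj(d,pts(n,p,z0)).astype(np.float32))
    cv2.fillConvexPoly(m,np.round(hull*16).astype(np.int32),1,cv2.LINE_8,4); return m>0
def masks(d,cam,n,at):
    best=None
    for r in finder.outline_of(cam,n):
        m=r['pixels']; u=proj(d,np.array([at]))[0]
        if not m.any(): continue
        e=np.hypot(*(np.argwhere(m).mean(0)[::-1]-u))
        if e<40 and best is None: best=m
    return best
def fit(n,obs,p0,z0=0.):
    # obs: list of (cam dict, mask, ignore mask or None)
    def loss(p):
        L=0
        for d,m,ig in obs:
            s=sil(d,n,p,z0)
            if ig is not None: s=s&~ig;m=m&~ig
            L+=1-(s&m).sum()/max(1,(s|m).sum())
        return L/len(obs)
    best=None
    for dy in (0,.35,-.35):
        p=np.array(p0)+[0,0,dy]
        for st in (.015,.006):
            S=np.vstack([p,p+[st,0,0],p+[0,st,0],p+[0,0,st*15]])
            r=minimize(loss,p,method='Nelder-Mead',options=dict(initial_simplex=S,xatol=1e-4,fatol=1e-4));p=r.x
        if best is None or r.fun<best.fun: best=r
    return best.x,best.fun
E
python3 - <<'E'
from h import *
D={c:imaging.capture(c) for c in ('top','side')}
g={'big_tray':(.485,.382,.12),'mid_tray':(.49,-.40,-.2),'caddy':(.50,.175,-.3),'basket':(.485,.017,-.15),'square_tin':(.47,-.193,0),'round_tin':(.528,-.193,0)}
for n,p in g.items():
    z0=.085 if n in('square_tin','round_tin') else 0
    obs=[];tag=[]
    for c,d in D.items():
        m=masks(d,c,n,[p[0],p[1],z0+.01])
        if m is None: continue
        ig=None
        if n=='caddy':
            t=masks(d,c,'square_twin',[.537,.155,.03]); ig=t
        if n=='round_tin' and c=='side': continue
        obs.append((d,m,ig));tag.append((c,int(m.sum())))
    for o,t in zip(obs,tag): x,f=fit(n,[o],p,z0);print(n,t,np.round(x,4),round(f,3))
    if len(obs)>1: x,f=fit(n,obs,p,z0);print('  both',np.round(x,4),round(f,3))
E
```

```text
big_tray ('top', 2303) [0.4901 0.3835 0.2345] 0.042
big_tray ('side', 1353) [0.4929 0.3824 0.2282] 0.066
  both [0.4902 0.3829 0.2398] 0.058
mid_tray ('top', 1653) [ 0.4941 -0.3993 -0.2751] 0.036
mid_tray ('side', 3976) [ 0.4945 -0.4003 -0.2857] 0.028
  both [ 0.4946 -0.4001 -0.2867] 0.036
caddy ('top', 1429) [ 0.517   0.1805 -0.2882] 0.036
caddy ('side', 1048) [ 0.5179  0.1809 -0.243 ] 0.075
  both [ 0.5173  0.1807 -0.2831] 0.063
basket ('top', 2737) [ 0.4837  0.0168 -0.2061] 0.033
basket ('side', 3702) [ 0.4839  0.0143 -0.2152] 0.04
  both [ 0.484   0.0169 -0.2274] 0.039
square_tin ('top', 384) [ 0.4774 -0.1926 -0.0212] 0.086
square_tin ('side', 1006) [ 0.4781 -0.1949  0.2136] 0.126
  both [ 0.4775 -0.1938 -0.006 ] 0.123
round_tin ('top', 331) [ 0.5333 -0.1958  0.0982] 0.091
```

```bash
cat >> h.py <<'E'
def go(x,y,z,yawdeg,s=None):
    """tool shift + turn to TCP pose pointing down, tool y along yaw (mod 180)"""
    s=s or bot.read_state(); R=np.array(s['tcp_rot']);p=np.array(s['position'])
    cur=np.degrees(np.arctan2(R[1,1],R[0,1])); e=(yawdeg-cur+90)%180-90
    a=np.radians(cur+e); yy=np.array([np.cos(a),np.sin(a),0]); zz=np.array([0,0,-1.]); T=np.c_[np.cross(yy,zz),yy,zz]
    rv=np.degrees(cv2.Rodrigues(R.T@T)[0].ravel())
    print('shift',np.round(R.T@(np.array([x,y,z])-p),4).tolist(),'turn',np.round(rv,2).tolist())
E
python3 - <<'E'
from h import *
go(.505,-.195,.26,88)
E
```

```text
shift [-0.5376, -0.6885, -0.0204] turn [0.0, 0.0, -12.37]
```

Units first: shifts go in shares of 0.8 m and turns go in shares of pi/2 rad. So -0.262 m / 0.8 = -0.3275, -0.205 m / 0.8 = -0.2563.

{"op": "play_rows", "data": {"motion": [[[-0.2563,-0.3275,-0.025,0,0,0],[-0.2563,-0.3275,-0.025,0,0,0],[-0.2563,-0.3275,-0.025,0,0,0],[-0.2563,-0.3275,-0.025,0,0,0],[-0.2563,-0.3275,-0.025,0,0,0],[-0.2563,-0.3275,-0.025,0,0,0],[-0.2563,-0.3275,-0.025,0,0,0],[-0.2563,-0.3275,-0.025,0,0,0]]]}}

```text
time_s: 2.57
position: [0.289, 0.2991, 0.2599]
tcp_rot: [[-0.969, 0.247, 0.001], [0.247, 0.969, 0.0], [-0.001, 0.001, -1.0]]
force: [1.5, 0.3, 0.9]
opening: 1.0
grasp_force: 0.0
```

In the tool's units: -0.262 m / 0.8 = -0.3275, -0.205 m / 0.8 = -0.2563.

{"op": "play_rows", "data": {"motion": [[[-0.2563,-0.3275,0,0,0,0],[-0.2563,-0.3275,0,0,0,0],[-0.2563,-0.3275,0,0,0,0],[-0.2563,-0.3275,0,0,0,0],[-0.2563,-0.3275,0,0,0,0],[-0.2563,-0.3275,0,0,0,0],[-0.2563,-0.3275,0,0,0,0],[-0.2563,-0.3275,0,0,0,0]]]}}

```text
time_s: 3.23
position: [0.4228, -0.0062, 0.2599]
tcp_rot: [[-0.969, 0.249, 0.001], [0.249, 0.969, -0.0], [-0.001, 0.0, -1.0]]
force: [0.9, 2.1, -0.8]
opening: 0.996
grasp_force: 0.0
```

In the tool's units: -0.164 m / 0.8 = -0.205, -0.127 m / 0.8 = -0.1588, -12.4 degrees / 90 = -0.1378.

{"op": "play_rows", "data": {"motion": [[[-0.1588,-0.205,0,0,0,-0.1378],[-0.1588,-0.205,0,0,0,-0.1378],[-0.1588,-0.205,0,0,0,-0.1378],[-0.1588,-0.205,0,0,0,-0.1378],[-0.1588,-0.205,0,0,0,-0.1378],[-0.1588,-0.205,0,0,0,-0.1378],[-0.1588,-0.205,0,0,0,-0.1378]]]}}

```text
time_s: 3.82
position: [0.5055, -0.197, 0.2593]
tcp_rot: [[-0.999, 0.038, 0.001], [0.038, 0.999, -0.001], [-0.001, -0.001, -1.0]]
force: [-1.0, 0.3, -0.2]
opening: 0.999
grasp_force: 0.0
```

Run:
```python
from h import *
go(.505,-.195,.26,88);s=bot.read_state();print(s['time_s'],s['position'])
d=imaging.capture('wrist');cv2.imwrite('pics/w1.png',d['frame'][:,:,::-1])
print(np.round(-d['R'].T@d['t'],3))
for n,p,z0 in (('square_tin',(.4775,-.1938,0),.085),('round_tin',(.533,-.196,0),.085),('mid_tin',(.505,-.195,0),.045),('big_tin',(.505,-.195,0),0)):
    r=finder.recognise('wrist',n);print(n,[(np.round(q['at'],3).tolist(),round(q['confidence'],2)) for q in r])
    m=[q['pixels'] for q in finder.outline_of('wrist',n)]
    if m and n[0] in 'sr': x,f=fit(n,[(d,m[0],None)],p,z0);print(np.round(x,4),round(f,3),m[0].sum())
```

```text
shift [0.0005, 0.002, -0.0007] turn [-0.03, 0.05, -0.17]
3.8167 [ 0.50545116 -0.19701145  0.25931989]
[ 0.426 -0.193  0.405]
square_tin [([0.473, -0.193, 0.126], 0.91)]
[ 0.4757 -0.1931  0.0033] 0.041 3788
round_tin [([0.528, -0.198, 0.124], 0.79)]
[ 0.533 -0.196  0.   ] 1.0 22314
mid_tin [([0.712, -0.118, 0.044], 0.38), ([0.568, 0.13, 0.009], 0.16)]
big_tin [([0.442, -0.181, 0.046], 0.9)]
```

View pics/w1.png

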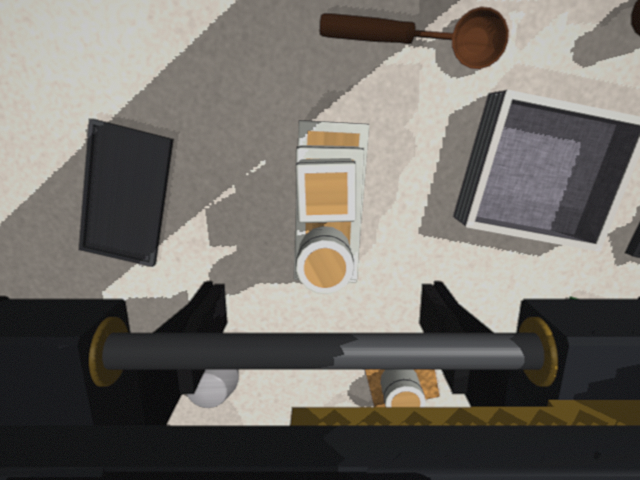

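Run:
```python
from h import *
d=imaging.capture('wrist')
def bp(u,z):
    r=d['R'].T@np.linalg.solve(d['camera_matrix'],[u[0],u[1],1.]);c=-d['R'].T@d['t'];return np.round(c+r*(z-c[2])/r[2],4)
print('round',bp((325.5,264),.127),'sq',bp((327,192),.127))
print('big edges',bp((369,124),.045),bp((357,280),.045),bp((300,122),.045))
for q in finder.outline_of('wrist','round_tin'):
    m=q['pixels'];print(m.sum(),np.argwhere(m).mean(0),q['confidence'])
    if 1500<m.sum()<9000: print(fit('round_tin',[(d,m,None)],(.533,-.196,0),.085))
go(.532,-.196,.22,88);go(.532,-.196,.114,88)
```

```text
round [ 0.528  -0.1914  0.127 ] sq [ 0.4738 -0.1887  0.127 ]
big edges [ 0.4295 -0.15    0.045 ] [ 0.576  -0.1615  0.045 ] [ 0.4259 -0.2101  0.045 ]
3122 [261.48462524 319.27450352] 0.66
(array([ 0.53139708, -0.19629936,  0.47871723]), np.float64(0.05822021116138765))
shift [-0.0276, -0.0013, 0.0398] turn [-0.01, 0.01, 0.08]
shift [-0.0275, -0.0013, 0.1458] turn [-0.01, 0.01, 0.08]
```

In the tool's units: 0.144 m / 0.8 = 0.18, 0.08 m / 0.8 = 0.1, 1.8 degrees / 90 = 0.02.

{"op": "play_rows", "data": {"motion": [[[-0.0338,-0.0013,0.05,0,0,0.02],[-0.0338,-0.0013,0.05,0,0,0.02],[-0.0338,-0.0013,0.1,0,0,0.02],[-0.0338,-0.0013,0.1375,0,0,0.02],[-0.0338,-0.0013,0.1625,0,0,0.02],[-0.0338,-0.0013,0.18,0,0,0.02],[-0.0338,-0.0013,0.18,0,0,0.02]]]}}

```text
time_s: 4.95
position: [0.5292, -0.1949, 0.1126]
tcp_rot: [[-0.998, 0.065, -0.006], [0.065, 0.998, 0.004], [0.007, 0.003, -1.0]]
force: [-0.4, 1.1, 0.4]
opening: 0.998
grasp_force: 0.0
```

{"op": "play_rows", "data": {"motion": [[[0,0,0,0,0,0],[0,0,0,0,0,0],[0,0,0,0,0,0],[0,0,0,0,0,0],[0,0,0,0,0,0],[0,0,0,0,0,0],[0,0,0,0,0,0],[0,0,0,0,0,0]]], "fingers": 0.03}}

```text
time_s: 5.62
position: [0.5316, -0.1963, 0.1159]
tcp_rot: [[-0.998, 0.066, 0.0], [0.066, 0.998, -0.0], [-0.0, -0.0, -1.0]]
force: [-0.9, -0.1, 1.3]
opening: 0.5
grasp_force: 30.0
```

Run:
```python
from h import *
s=bot.read_state();print(s['position'],s['opening']*.087,s['grasp_force'])
```

```text
[ 0.53158175 -0.19629304  0.11586564] 0.043493495569508316 30.001669954508543
```

Run:
```python
from h import *
x,y,a=.5173,.1807,-.283
print(x-.0355*np.cos(a),y-.0355*np.sin(a))
go(.4832,.1906,.2,73.8)
```

```text
0.48321211730088304 0.19061293362689585
shift [0.0736, 0.3829, -0.0843] turn [-0.02, 0.02, 12.44]
```

{"op": "play_rows", "data": {"motion": [[[0,0,-0.0375,0,0,0],[0,0,-0.0875,0,0,0],[0,0,-0.125,0,0,0],[0,0,-0.125,0,0,0]]]}}

```text
time_s: 5.95
position: [0.5349, -0.1982, 0.2216]
tcp_rot: [[-0.998, 0.065, 0.011], [0.065, 0.998, -0.007], [-0.011, -0.006, -1.0]]
force: [0.8, -1.1, -1.3]
opening: 0.497
grasp_force: 30.0
```

In the tool's units: 0.383 m / 0.8 = 0.4788, 0.074 m / 0.8 = 0.0925.

{"op": "play_rows", "data": {"motion": [[[0.0125,0.0375,0,0,0,0],[0.0925,0.4788,0,0,0,0],[0.0925,0.4788,0,0,0,0],[0.0925,0.4788,0,0,0,0],[0.0925,0.4788,0,0,0,0],[0.0925,0.4788,0,0,0,0],[0.0925,0.4788,0,0,0,0],[0.0925,0.4788,0,0,0,0]]]}}

```text
time_s: 6.62
position: [0.4892, 0.126, 0.2148]
tcp_rot: [[-0.998, 0.066, -0.001], [0.066, 0.998, -0.0], [0.001, -0.0, -1.0]]
force: [0.0, 0.4, -1.7]
opening: 0.5
grasp_force: 30.0
```

In the tool's units: 0.07 m / 0.8 = 0.0875, 0.013 m / 0.8 = 0.0163, 12.4 degrees / 90 = 0.1378.

{"op": "play_rows", "data": {"motion": [[[0.0163,0.0875,0,0,0,0.0667],[0.0163,0.0875,0,0,0,0.1378],[0.0163,0.0875,0,0,0,0.1378],[0.0163,0.0875,0,0,0,0.1378],[0.0163,0.0875,0,0,0,0.1378]]]}}

```text
time_s: 7.03
position: [0.4816, 0.1945, 0.2149]
tcp_rot: [[-0.961, 0.277, -0.001], [0.277, 0.961, -0.001], [0.001, -0.001, -1.0]]
force: [0.1, -0.8, -1.7]
opening: 0.494
grasp_force: 30.0
```

Run:
```python
from h import *
go(.4832,.1906,.037,73.8);s=bot.read_state();print(s['position'],s['opening'])
d=imaging.capture('wrist');cv2.imwrite('pics/w2.png',d['frame'][:,:,::-1])
```

```text
shift [-0.0028, -0.0031, 0.1779] turn [-0.07, -0.06, 0.14]
[0.48157207 0.1944792  0.21490808] 0.4935177000911789
```

View pics/w2.png

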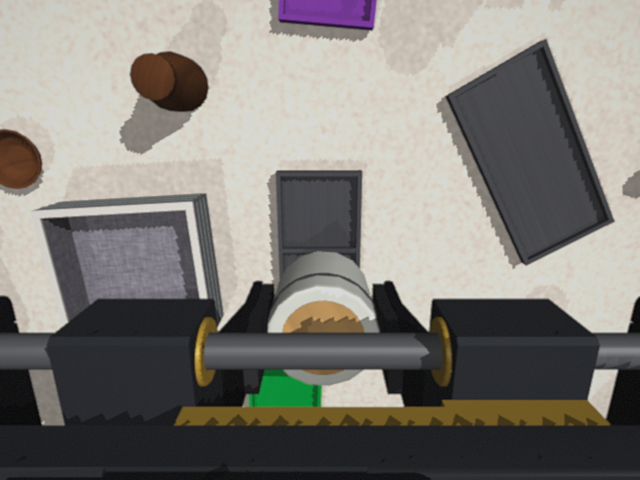

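The wrist view shows the empty bay at (277–361, 171–250), square with the tool. I check its centre by back-projection.

Run:
```python
from h import *
d=imaging.capture('wrist')
def bp(u,z):
    r=d['R'].T@np.linalg.solve(d['camera_matrix'],[u[0],u[1],1.]);c=-d['R'].T@d['t'];return np.round(c+r*(z-c[2])/r[2],4)
P=[bp(u,.012) for u in ((277,171),(361,171),(359,249),(279,249))];print(P,np.mean(P,0))
```

```text
[array([0.4351, 0.166 , 0.012 ]), array([0.4554, 0.2365, 0.012 ]), array([0.5242, 0.2168, 0.012 ]), array([0.5038, 0.1457, 0.012 ])] [0.479625 0.19125  0.012   ]
```

In the tool's units: 0.135 m / 0.8 = 0.1688, 0.125 m / 0.8 = 0.1563.

{"op": "play_rows", "data": {"motion": [[[-0.0038,-0.0038,0.05,0,0,0],[-0.0038,-0.0038,0.1,0,0,0],[-0.0038,-0.0038,0.1375,0,0,0],[-0.0038,-0.0038,0.1563,0,0,0],[-0.0038,-0.0038,0.1688,0,0,0],[-0.0038,-0.0038,0.1688,0,0,0]]]}}

```text
time_s: 7.63
position: [0.4834, 0.1896, 0.0786]
tcp_rot: [[-0.96, 0.28, -0.004], [0.28, 0.96, -0.001], [0.004, -0.002, -1.0]]
force: [-0.4, 0.4, -1.0]
opening: 0.498
grasp_force: 30.0
```

In the tool's units: 0.043 m / 0.8 = 0.0538, 0.001 m / 0.8 = 0.0013.

{"op": "play_rows", "data": {"motion": [[[0.0013,0,0.025,0,0,0],[0.0013,0,0.0438,0,0,0],[0.0013,0,0.0513,0,0,0],[0.0013,0,0.0538,0,0,0],[0.0013,0,0.0538,0,0,0]]]}}

```text
time_s: 8.05
position: [0.4839, 0.1912, 0.0382]
tcp_rot: [[-0.96, 0.279, 0.001], [0.279, 0.96, 0.0], [-0.001, 0.001, -1.0]]
force: [-0.9, 0.5, -1.3]
opening: 0.494
grasp_force: 30.0
```

Run:
```python
from h import *
go(.4825,.1906,.0355,73.8);s=bot.read_state();print(s['position'],s['force'])
```

```text
shift [0.0012, -0.001, 0.0027] turn [0.03, 0.07, 0.0]
[0.48389603 0.19121008 0.03816887] [-0.91957603  0.48997222 -1.29715676]
```

In the tool's units: 0.003 m / 0.8 = 0.0038, -0.001 m / 0.8 = -0.0013.

{"op": "play_rows", "data": {"motion": [[[0.0013,-0.0013,0.0019,0,0,0],[0.0013,-0.0013,0.0038,0,0,0],[0.0013,-0.0013,0.0038,0,0,0]]]}}

```text
time_s: 8.3
position: [0.4822, 0.1908, 0.0351]
tcp_rot: [[-0.96, 0.278, 0.001], [0.278, 0.96, 0.0], [-0.001, 0.0, -1.0]]
force: [-0.1, 0.0, -1.5]
opening: 0.5
grasp_force: 30.0
```

In the tool's units: -0.14 m / 0.8 = -0.175, -0.1 m / 0.8 = -0.125.

{"op": "play_rows", "data": {"motion": [[[0,0,0,0,0,0],[0,0,0,0,0,0],[0,0,0,0,0,0],[0,0,0,0,0,0],[0,0,-0.025,0,0,0],[0,0,-0.075,0,0,0],[0,0,-0.125,0,0,0],[0,0,-0.175,0,0,0]]], "fingers": 0.07}}

```text
time_s: 8.97
position: [0.4812, 0.1906, 0.1757]
tcp_rot: [[-0.96, 0.278, -0.002], [0.278, 0.96, -0.0], [0.002, -0.001, -1.0]]
force: [0.6, 0.5, -0.7]
opening: 0.801
grasp_force: 0.0
```

Run:
```python
from h import *
go(.4757,-.193,.21,85.8);s=bot.read_state();print(s['position'],s['force'])
d=imaging.capture('top')
print([(np.round(q['at'],3).tolist(),round(q['confidence'],2)) for n in('round_tin','square_tin') for q in finder.recognise('top',n)])
```

```text
shift [-0.1015, -0.37, -0.0341] turn [-0.04, -0.1, -11.97]
[0.48119742 0.19059525 0.17573416] [ 0.63021082  0.5352533  -0.66338183]
[([0.482, 0.014, 0.005], 0.49), ([0.472, -0.193, 0.124], 0.75)]
```

In the tool's units: -0.3 m / 0.8 = -0.375, -0.1 m / 0.8 = -0.125.

{"op": "play_rows", "data": {"motion": [[[-0.0125,-0.0375,-0.025,0,0,0],[-0.125,-0.375,-0.0425,0,0,0],[-0.125,-0.375,-0.0425,0,0,0],[-0.125,-0.375,-0.0425,0,0,0],[-0.125,-0.375,-0.0425,0,0,0],[-0.125,-0.375,-0.0425,0,0,0],[-0.125,-0.375,-0.0425,0,0,0],[-0.125,-0.375,-0.0425,0,0,0]]], "fingers": 0.087}}

```text
time_s: 9.78
position: [0.4933, -0.1276, 0.207]
tcp_rot: [[-0.96, 0.28, -0.003], [0.28, 0.96, 0.001], [0.003, 0.0, -1.0]]
force: [-0.3, -0.5, 0.5]
opening: 1.001
grasp_force: 0.0
```

Run:
```python
from h import *
go(.4757,-.193,.21,85.8)
d=imaging.capture('top')
for q in finder.outline_of('top','square_tin'):
    m=q['pixels'];c=np.argwhere(m).mean(0);print(c,m.sum(),q['confidence'])
    if 100<m.sum()<1000: print(fit('square_tin',[(d,m,None)],(.476,-.193,0),.085))
print([(np.round(q['at'],3).tolist(),round(q['confidence'],2)) for q in finder.recognise('top','round_tin')])
```

```text
shift [-0.0013, -0.0677, -0.003] turn [0.03, -0.16, -12.03]
[248.22 392.26] 100 0.58
[([0.486, 0.385, 0.003], 0.27)]
```

In the tool's units: -0.068 m / 0.8 = -0.085, -0.003 m / 0.8 = -0.0038, -12 degrees / 90 = -0.1333.

{"op": "play_rows", "data": {"motion": [[[-0.0013,-0.05,-0.0038,0,0,-0.0667],[-0.0013,-0.085,-0.0038,0,0,-0.1333],[-0.0013,-0.085,-0.0038,0,0,-0.1333],[-0.0013,-0.085,-0.0038,0,0,-0.1333]]]}}

```text
time_s: 10.27
position: [0.4754, -0.1901, 0.2103]
tcp_rot: [[-0.997, 0.075, -0.002], [0.075, 0.997, 0.002], [0.003, 0.002, -1.0]]
force: [0.2, -0.5, -1.1]
opening: 0.995
grasp_force: 0.0
```

Run:
```python
from h import *
d=imaging.capture('wrist');cv2.imwrite('pics/w3.png',d['frame'][:,:,::-1])
for q in finder.outline_of('wrist','square_tin'):
    m=q['pixels'];c=np.argwhere(m).mean(0);print(c,m.sum(),q['confidence'])
    if m.sum()>1000: print(fit('square_tin',[(d,m,None)],(.476,-.193,0),.085))
go(.4757,-.193,.115,85.8);print(bot.read_state()['position'])
```

```text
[249.17496229 316.20984163] 5304 0.71
(array([ 0.47577894, -0.19314058,  0.01178278]), np.float64(0.04864476754622149))
shift [-0.0005, -0.0043, 0.0956] turn [0.13, -0.14, 0.02]
[ 0.47569219 -0.18888892  0.21056336]
```

View pics/w3.png

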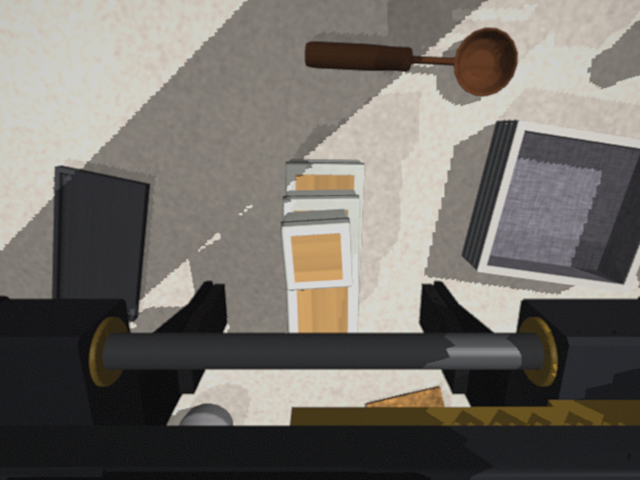

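The square tin's lid is at (284–353, 219–289), turned about 4° from the tool, so I turn to match it and descend.

In the tool's units: 0.095 m / 0.8 = 0.1188, 0.02 m / 0.8 = 0.025, -4 degrees / 90 = -0.0444.

{"op": "play_rows", "data": {"motion": [[[-0.0013,-0.005,0.025,0,0,-0.0444],[-0.0013,-0.005,0.0625,0,0,-0.0444],[-0.0013,-0.005,0.0938,0,0,-0.0444],[-0.0013,-0.005,0.1125,0,0,-0.0444],[-0.0013,-0.005,0.1188,0,0,-0.0444],[-0.0013,-0.005,0.1188,0,0,-0.0444],[-0.0013,-0.005,0.1188,0,0,-0.0444]]]}}

```text
time_s: 10.95
position: [0.4775, -0.194, 0.1168]
tcp_rot: [[-1.0, 0.002, -0.0], [0.002, 1.0, 0.0], [0.0, 0.0, -1.0]]
force: [-0.2, 0.5, 0.7]
opening: 0.999
grasp_force: 0.0
```

{"op": "play_rows", "data": {"motion": [[[0,0,0,0,0,0],[0,0,0,0,0,0],[0,0,0,0,0,0],[0,0,0,0,0,0],[0,0,0,0,0,0],[0,0,0,0,0,0],[0,0,0,0,0,0]]], "fingers": 0.03}}

```text
time_s: 11.53
position: [0.4771, -0.195, 0.1167]
tcp_rot: [[-1.0, 0.003, 0.0], [0.003, 1.0, -0.0], [-0.0, -0.0, -1.0]]
force: [0.1, 0.5, 0.2]
opening: 0.553
grasp_force: 0.0
```

Run:
```python
from h import *
go(.484,.017,.2,77);s=bot.read_state();print(s['position'],s['opening']*.087,s['grasp_force'])
```

```text
shift [-0.0062, 0.212, -0.0833] turn [-0.01, 0.01, 12.82]
[ 0.47713412 -0.1950149   0.11668328] 0.04807448362634351 0.0
```

In the tool's units: 0.2 m / 0.8 = 0.25, 0.16 m / 0.8 = 0.2.

{"op": "play_rows", "data": {"motion": [[[0,0,-0.0375,0,0,0],[0,0,-0.0875,0,0,0],[0,0,-0.1125,0,0,0],[0,0.05,-0.1125,0,0,0],[0,0.1,-0.1125,0,0,0],[0,0.15,-0.1125,0,0,0],[0,0.2,-0.1125,0,0,0],[0,0.25,-0.1125,0,0,0]]]}}

```text
time_s: 12.2
position: [0.4771, 0.0067, 0.2065]
tcp_rot: [[-1.0, 0.004, -0.0], [0.004, 1.0, 0.0], [0.0, 0.0, -1.0]]
force: [0.6, -1.0, -1.3]
opening: 0.469
grasp_force: 30.0
```

Run:
```python
from h import *
go(.484,.017,.039,77);s=bot.read_state();print(s['position'],s['opening']*.087,s['grasp_force'])
```

```text
shift [-0.0069, 0.0103, 0.1675] turn [0.01, -0.02, 12.77]
[0.47708768 0.00668049 0.20651408] 0.040783120750258015 29.99169409275055
```

The lift began before the fingers had fully closed. I check how the tin sits in the grip.

Run:
```python
from h import *
d=imaging.capture('side')
u=proj(d,np.array([[.477,.0067,.2]]))[0];x,y=map(int,u);print(u)
f=d['frame'][max(0,y-110):y+110,max(0,x-130):x+130,::-1]
cv2.imwrite('pics/s1.png',cv2.resize(f,None,fx=2.5,fy=2.5,interpolation=cv2.INTER_CUBIC))
u=proj(d,np.array([[.477,.0067,z] for z in (.165,.175,.185,.2175,.2245)]));print(u-[max(0,x-130),max(0,y-110)])
```

```text
[301.70247974 190.14309294]
[[131.03666575 127.31893595]
 [130.94246519 122.47739879]
 [130.847248   117.58361076]
 [130.53056856 101.30753671]
 [130.4608752   97.7255726 ]]
```

View pics/s1.png

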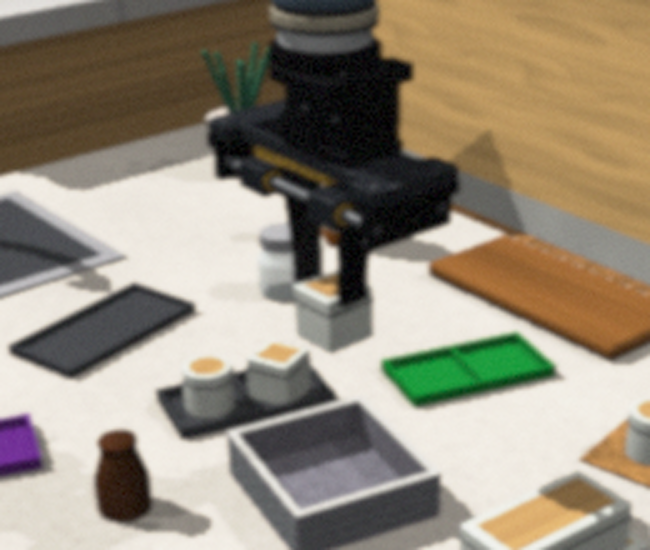

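The round tin stands flat in the caddy bay at (208,385 in the crop). The square tin at (333,312) is held, but low in the jaws. So I go down gently and watch the force.

In the tool's units: 0.144 m / 0.8 = 0.18, 0.055 m / 0.8 = 0.0688, 12.8 degrees / 90 = 0.1422.

{"op": "play_rows", "data": {"motion": [[[-0.0088,0.0125,0,0,0,0.0667],[-0.0088,0.0125,0.025,0,0,0.1422],[-0.0088,0.0125,0.0688,0,0,0.1422],[-0.0088,0.0125,0.1125,0,0,0.1422],[-0.0088,0.0125,0.15,0,0,0.1422],[-0.0088,0.0125,0.1725,0,0,0.1422],[-0.0088,0.0125,0.18,0,0,0.1422],[-0.0088,0.0125,0.18,0,0,0.1422]]]}}

```text
time_s: 12.92
position: [0.4839, 0.0147, 0.0619]
tcp_rot: [[-0.974, 0.224, -0.003], [0.224, 0.974, 0.0], [0.003, -0.0, -1.0]]
force: [0.8, 0.5, -0.5]
opening: 0.47
grasp_force: 30.0
```

Run:
```python
from h import *
go(.484,.017,.05,77);s=bot.read_state();print(s['position'],s['force'])
d=imaging.capture('side')
for q in finder.outline_of('side','square_tin'):
    m=q['pixels'];c=np.argwhere(m).mean(0);print(c,m.sum(),q['confidence'])
d=imaging.capture('side')
u=proj(d,np.array([[.484,.017,.07]]))[0];x,y=map(int,u)
cv2.imwrite('pics/s2.png',cv2.resize(d['frame'][y-60:y+60,x-70:x+70,::-1],None,fx=5,fy=5,interpolation=cv2.INTER_CUBIC))
a=np.radians(-13);R=np.array([[np.cos(a),-np.sin(a)],[np.sin(a),np.cos(a)]])
q=np.array([.484,.017])+R@[-.021,-.021]
for zb in (.01,.015,.02,.025,.03): print(zb,np.round((proj(d,np.array([[*q,zb],[*q,zb+.042]]))-[x-70,y-60])*5).tolist())
```

```text
shift [0.0004, 0.0023, 0.0119] turn [-0.03, -0.16, 0.03]
[0.48391224 0.01465517 0.06191082] [ 0.78824854  0.45735809 -0.45475437]
[267.71615721 304.20524017] 458 0.94
0.01 [[330.0, 469.0], [328.0, 381.0]]
0.015 [[330.0, 459.0], [327.0, 370.0]]
0.02 [[329.0, 449.0], [327.0, 359.0]]
0.025 [[329.0, 438.0], [327.0, 348.0]]
0.03 [[329.0, 427.0], [326.0, 337.0]]
```

View pics/s2.png

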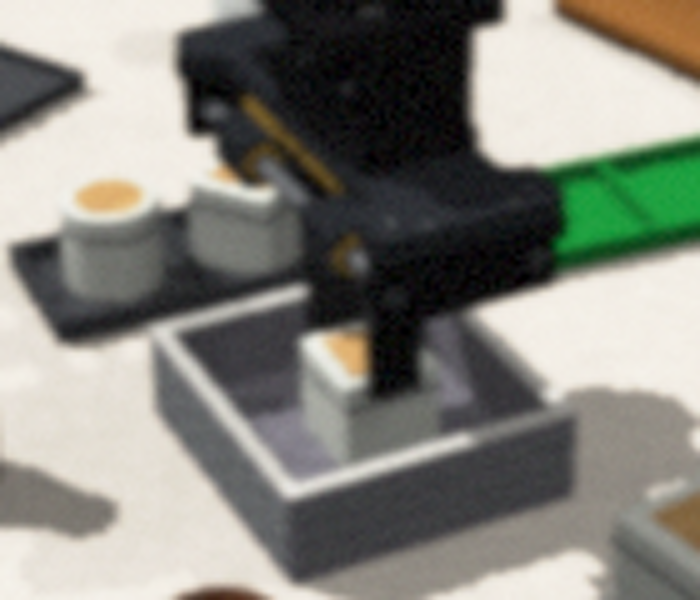

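The square tin at (370,400) is held only by its lid. Its base appears to be on the basket floor already, because the load on the tool fell away. I ease down a little and feel for it.

In the tool's units: 0.002 m / 0.8 = 0.0025, 0.001 m / 0.8 = 0.0013.

{"op": "play_rows", "data": {"motion": [[[0,0,0.0013,0,0,0],[0,0,0.0025,0,0,0],[0,0,0.0025,0,0,0]]]}}

```text
time_s: 13.32
position: [0.4854, 0.0149, 0.0613]
tcp_rot: [[-0.975, 0.224, 0.002], [0.224, 0.975, -0.0], [-0.002, -0.0, -1.0]]
force: [-0.5, 0.6, 4.3]
opening: 0.478
grasp_force: 30.0
```

In the tool's units: -0.13 m / 0.8 = -0.1625, -0.1 m / 0.8 = -0.125.

{"op": "play_rows", "data": {"motion": [[[0,0,0,0,0,0],[0,0,0,0,0,0],[0,0,0,0,0,0],[0,0,0,0,0,0],[0,0,-0.025,0,0,0],[0,0,-0.075,0,0,0],[0,0,-0.125,0,0,0],[0,0,-0.1625,0,0,0]]], "fingers": 0.07}}

```text
time_s: 13.98
position: [0.485, 0.0151, 0.1928]
tcp_rot: [[-0.975, 0.224, 0.001], [0.224, 0.975, -0.0], [-0.001, 0.0, -1.0]]
force: [0.8, -0.6, 0.2]
opening: 0.8
grasp_force: 0.0
```

Run:
```python
from h import *
go(.505,-.196,.2,85.8)
d=imaging.capture('side')
u=proj(d,np.array([[.484,.017,.05]]))[0];x,y=map(int,u)
cv2.imwrite('pics/s3.png',cv2.resize(d['frame'][y-60:y+60,x-70:x+70,::-1],None,fx=4,fy=4,interpolation=cv2.INTER_CUBIC))
m=finder.outline_of('side','square_tin')[0];print(m['confidence'],np.argwhere(m['pixels']).mean(0))
for n in('square_tin','round_tin'):print([(np.round(q['at'],3).tolist(),round(q['confidence'],2)) for q in finder.recognise('side',n)])
```

```text
shift [-0.0669, -0.2012, -0.0072] turn [-0.0, 0.07, -8.77]
0.92 [265.15634675 305.91486068]
[([0.476, 0.001, 0.038], 0.63)]
[([0.472, 0.177, 0.038], 0.55), ([0.489, -0.208, 0.086], 0.26)]
```

View pics/s3.png

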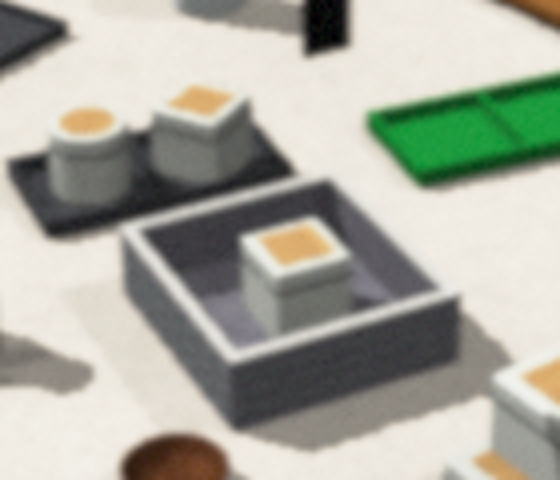

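The square tin stands flat in the basket at (298,275). The smaller long tin is next.

In the tool's units: -0.201 m / 0.8 = -0.2513, -0.067 m / 0.8 = -0.0838, -9 degrees / 90 = -0.1.

{"op": "play_rows", "data": {"motion": [[[-0.0838,-0.2513,-0.0125,0,0,0],[-0.0838,-0.2513,-0.0125,0,0,0],[-0.0838,-0.2513,-0.0125,0,0,0],[-0.0838,-0.2513,-0.0125,0,0,0],[-0.0838,-0.2513,-0.0125,0,0,-0.0556],[-0.0838,-0.2513,-0.0125,0,0,-0.1],[-0.0838,-0.2513,-0.0125,0,0,-0.1],[-0.0838,-0.2513,-0.0125,0,0,-0.1]]], "fingers": 0.087}}

```text
time_s: 14.85
position: [0.5034, -0.1952, 0.1984]
tcp_rot: [[-0.997, 0.073, -0.004], [0.073, 0.997, 0.003], [0.005, 0.003, -1.0]]
force: [0.8, 0.7, -0.1]
opening: 0.998
grasp_force: 0.0
```

Run:
```python
from h import *
D={'wrist':imaging.capture('wrist'),'side':imaging.capture('side')}
obs=[]
for c,d in D.items():
    r=finder.outline_of(c,'mid_tin')
    m=max((q['pixels'] for q in r),key=lambda m:sil(d,'mid_tin',(.505,-.196,-.07),.045)[m].sum())
    ig=None
    if c=='wrist': ig=np.zeros((480,640),bool);ig[280:]=True
    print(c,fit('mid_tin',[(d,m,ig)],(.505,-.196,-.07),.045),m.sum()); obs.append((d,m,ig))
print(fit('mid_tin',obs,(.505,-.196,-.07),.045))
cv2.imwrite('pics/w4.png',D['wrist']['frame'][:,:,::-1])
go(.505,-.196,.075,85.8);print(bot.read_state()['position'])
```

```text
wrist (array([ 0.50403845, -0.19253446, -0.06179995]), np.float64(0.019204254480992722)) 12635
side (array([ 0.50594989, -0.19403142, -0.05542874]), np.float64(0.03981264637002346)) 2460
(array([ 0.5042818 , -0.19292836, -0.06056558]), np.float64(0.03949714252282388))
shift [-0.0011, -0.0021, 0.1248] turn [0.07, -0.11, 0.29]
[ 0.50427807 -0.19397114  0.19985139]
```

View pics/w4.png

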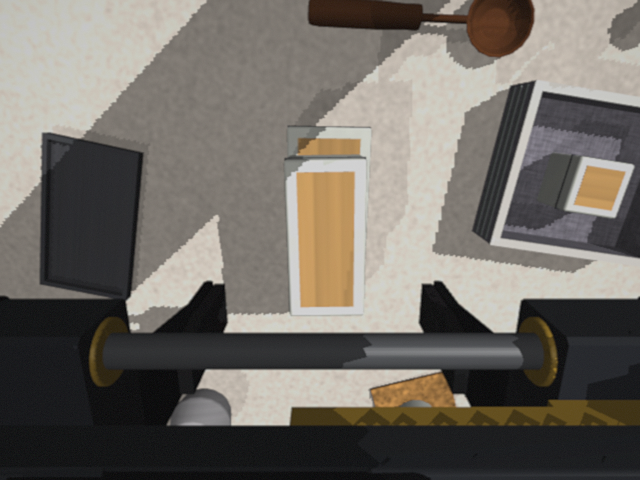

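The mid tin is at (287–368, 157–316), aligned with the tool. I descend and close, waiting long enough this time.

In the tool's units: 0.126 m / 0.8 = 0.1575, 0.11 m / 0.8 = 0.1375, -0.6 degrees / 90 = -0.0067.

{"op": "play_rows", "data": {"motion": [[[-0.0013,0.0013,0.0375,0,0,-0.0067],[-0.0013,0.0013,0.075,0,0,-0.0067],[-0.0013,0.0013,0.1125,0,0,-0.0067],[-0.0013,0.0013,0.1375,0,0,-0.0067],[-0.0013,0.0013,0.1525,0,0,-0.0067],[-0.0013,0.0013,0.1575,0,0,-0.0067],[-0.0013,0.0013,0.1575,0,0,-0.0067],[-0.0013,0.0013,0.1575,0,0,-0.0067]]]}}

```text
time_s: 15.72
position: [0.5064, -0.1944, 0.075]
tcp_rot: [[-0.998, 0.058, 0.001], [0.058, 0.998, -0.0], [-0.001, -0.0, -1.0]]
force: [-0.2, -0.7, 0.7]
opening: 0.996
grasp_force: 0.0
```

{"op": "play_rows", "data": {"motion": [[[0,0,0,0,0,0],[0,0,0,0,0,0],[0,0,0,0,0,0],[0,0,0,0,0,0],[0,0,0,0,0,0],[0,0,0,0,0,0],[0,0,0,0,0,0],[0,0,0,0,0,0]]], "fingers": 0.04}}

```text
time_s: 16.38
position: [0.506, -0.1946, 0.0748]
tcp_rot: [[-0.998, 0.059, -0.0], [0.059, 0.998, 0.0], [0.0, 0.0, -1.0]]
force: [-0.0, 1.8, 3.5]
opening: 0.619
grasp_force: 30.0
```

Run:
```python
from h import *
go(.4946,-.4,.2,90-16.2);s=bot.read_state();print(s['position'],s['opening']*.087,s['grasp_force'],s['force'])
```

```text
shift [-0.0008, -0.2056, -0.1253] turn [0.03, -0.01, 12.81]
[ 0.50595578 -0.1946173   0.07481612] 0.053830259876860964 29.99919516965747 [-0.00717613  1.82436571  3.52940169]
```

In the tool's units: -0.19 m / 0.8 = -0.2375, -0.15 m / 0.8 = -0.1875, 12.8 degrees / 90 = 0.1422.

{"op": "play_rows", "data": {"motion": [[[0,0,-0.025,0,0,0],[0,0,-0.0625,0,0,0],[0,0,-0.1,0,0,0],[0,-0.0375,-0.1,0,0,0],[0,-0.0875,-0.1,0,0,0],[0,-0.1375,-0.1,0,0,0],[0,-0.1875,-0.1,0,0,0.0667],[0,-0.2375,-0.1,0,0,0.1422]]]}}

```text
time_s: 17.05
position: [0.494, -0.386, 0.1539]
tcp_rot: [[-0.959, 0.283, -0.001], [0.283, 0.959, 0.001], [0.001, 0.0, -1.0]]
force: [0.4, 0.0, -2.7]
opening: 0.616
grasp_force: 30.0
```

Run:
```python
from h import *
imaging.capture('side')
go(.496,-.4005,.04,90-16.2);s=bot.read_state();print(s['position'],s['opening']*.087,s['grasp_force'],s['force'])
```

```text
shift [-0.0018, -0.0021, 0.1146] turn [-0.58, 0.36, -0.73]
[ 0.49453044 -0.39661781  0.15452548] 0.05386731677368316 30.001073428429663 [ 2.54274623 -7.85708109 -1.9920653 ]
```

In the tool's units: 0.103 m / 0.8 = 0.1288, 0.1 m / 0.8 = 0.125.

{"op": "play_rows", "data": {"motion": [[[-0.0025,0,0.0375,0,0,0],[-0.0025,0,0.075,0,0,0],[-0.0025,0,0.1063,0,0,0],[-0.0025,0,0.125,0,0,0],[-0.0025,0,0.1288,0,0,0],[-0.0025,0,0.1288,0,0,0]]]}}

```text
time_s: 17.6
position: [0.4957, -0.3841, 0.0496]
tcp_rot: [[-0.961, 0.278, -0.003], [0.278, 0.961, 0.003], [0.004, 0.002, -1.0]]
force: [-1.2, 0.6, -1.7]
opening: 0.622
grasp_force: 30.0
```

Run:
```python
from h import *
go(.4955,-.4005,.0345,90-16.2);s=bot.read_state();print(s['position'],s['opening']*.087,s['grasp_force'],s['force'])
d=imaging.capture('side');p=np.array([.4946,-.4,-.28])
u=proj(d,np.array([[*p[:2],.02]]))[0];x,y=map(int,u);x0,y0=x-90,min(y-75,480-150)
cv2.imwrite('pics/s4.png',cv2.resize(d['frame'][y0:y0+150,x0:x0+180,::-1],None,fx=4,fy=4,interpolation=cv2.INTER_CUBIC))
```

```text
shift [-0.0044, -0.0159, 0.0151] turn [0.12, -0.21, 0.05]
[ 0.49568927 -0.3840676   0.04961856] 0.05407961444592889 29.99968090094626 [-1.16721956  0.63495573 -1.74334146]
```

View pics/s4.png

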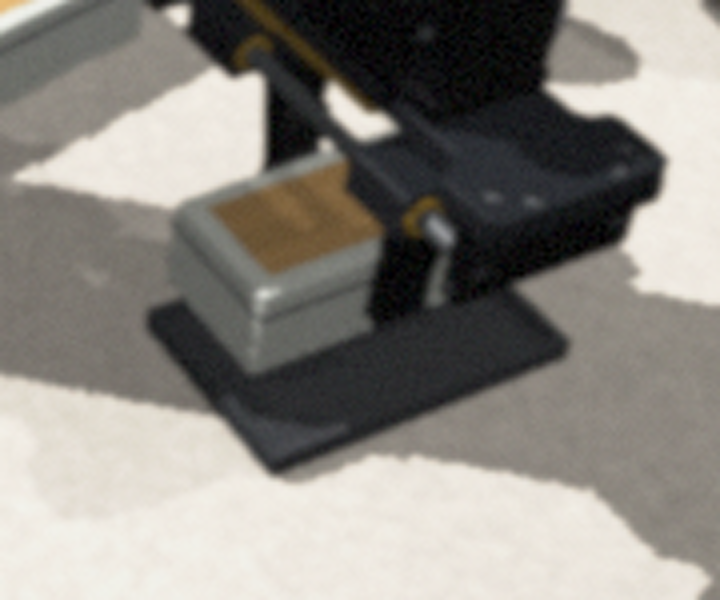

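The tin at (275,265) is level and aligned with the tray, but about 16 mm short in y, as the state says too.

In the tool's units: -0.016 m / 0.8 = -0.02, 0.012 m / 0.8 = 0.015.

{"op": "play_rows", "data": {"motion": [[[-0.005,-0.01,0,0,0,0],[-0.005,-0.02,0,0,0,0],[-0.005,-0.02,0.005,0,0,0],[-0.005,-0.02,0.0113,0,0,0],[-0.005,-0.02,0.015,0,0,0],[-0.005,-0.02,0.015,0,0,0]]]}}

```text
time_s: 18.15
position: [0.4955, -0.4009, 0.0387]
tcp_rot: [[-0.96, 0.279, -0.001], [0.279, 0.96, 0.002], [0.002, 0.001, -1.0]]
force: [-0.5, -0.0, -2.0]
opening: 0.615
grasp_force: 30.0
```

Run:
```python
from h import *
imaging.capture('side')
go(.4955,-.4005,.034,90-16.2);s=bot.read_state();print(s['position'],s['force'])
```

```text
shift [0.0003, 0.0004, 0.005] turn [0.06, -0.08, 0.04]
[ 0.4956418  -0.40094934  0.03895804] [ 0.38761302  0.94992478 -2.60744248]
```

In the tool's units: 0.005 m / 0.8 = 0.0063, 0.002 m / 0.8 = 0.0025.

{"op": "play_rows", "data": {"motion": [[[0,0,0.0025,0,0,0],[0,0,0.005,0,0,0],[0,0,0.0063,0,0,0],[0,0,0.0063,0,0,0]]]}}

```text
time_s: 18.53
position: [0.496, -0.4014, 0.0342]
tcp_rot: [[-0.96, 0.278, -0.0], [0.278, 0.96, 0.0], [0.001, 0.0, -1.0]]
force: [-0.2, -0.6, -2.8]
opening: 0.615
grasp_force: 30.0
```

{"op": "play_rows", "data": {"motion": [[[0,0,0,0,0,0],[0,0,0,0,0,0],[0,0,0,0,0,0],[0,0,0,0,0,0],[0,0,0,0,0,0],[0,0,-0.025,0,0,0],[0,0,-0.075,0,0,0],[0,0,-0.125,0,0,0]]], "fingers": 0.087}}

```text
time_s: 19.2
position: [0.4951, -0.4005, 0.1339]
tcp_rot: [[-0.96, 0.279, -0.003], [0.279, 0.96, 0.004], [0.004, 0.003, -1.0]]
force: [-0.2, -0.3, 0.6]
opening: 0.994
grasp_force: 0.0
```

Run:
```python
from h import *
d=imaging.capture('side')
m=max((q['pixels'] for q in finder.outline_of('side','mid_tin')),key=lambda m:sil(d,'mid_tin',(.495,-.4,-.28),.004)[m].sum())
print(fit('mid_tin',[(d,m,None)],(.495,-.4,-.28),.004),m.sum())
m=max((q['pixels'] for q in finder.outline_of('side','big_tin')),key=lambda m:sil(d,'big_tin',(.5,-.19,-.06),0)[m].sum())
print(fit('big_tin',[(d,m,None)],(.5,-.19,-.06),0),m.sum())
d=imaging.capture('top')
m=max((q['pixels'] for q in finder.outline_of('top','big_tin')),key=lambda m:sil(d,'big_tin',(.5,-.19,-.06),0)[m].sum())
print(fit('big_tin',[(d,m,None)],(.5,-.19,-.06),0),m.sum())
go(.502,-.19,.18,86.5)
```

```text
(array([ 0.4970518 , -0.40158839, -0.24604167]), np.float64(0.06670281995661609)) 3448Traceback (most recent call last):
  File "<stdin>", line 5, in <module>
ValueError: max() iterable argument is empty
```

Mid tin is in its tray within about 2 mm. Now the big tin.

Run:
```python
from h import *
go(.502,-.19,.19,86.5)
```

```text
shift [0.0554, 0.2062, -0.0527] turn [-0.34, 0.41, -12.66]
```

In the tool's units: 0.206 m / 0.8 = 0.2575, 0.055 m / 0.8 = 0.0688, -12.6 degrees / 90 = -0.14.

{"op": "play_rows", "data": {"motion": [[[0.0063,0.0125,-0.0375,0,0,0],[0.0188,0.05,-0.0625,0,0,0],[0.0688,0.2575,-0.0663,0,0,0],[0.0688,0.2575,-0.0663,0,0,0],[0.0688,0.2575,-0.0663,0,0,0],[0.0688,0.2575,-0.0663,0,0,-0.0667],[0.0688,0.2575,-0.0663,0,0,-0.14],[0.0688,0.2575,-0.0663,0,0,-0.14]]]}}

```text
time_s: 20.02
position: [0.4994, -0.1849, 0.1865]
tcp_rot: [[-0.998, 0.056, -0.003], [0.056, 0.998, 0.002], [0.003, 0.002, -1.0]]
force: [-0.3, -0.8, 0.0]
opening: 0.999
grasp_force: 0.0
```

Run:
```python
from h import *
obs=[]
for c in ('wrist','side','top'):
    d=imaging.capture(c)
    r=finder.outline_of(c,'big_tin')
    if not r: print(c,'none');continue
    m=max((q['pixels'] for q in r),key=lambda m:sil(d,'big_tin',(.502,-.19,-.06),0)[m].sum())
    ig=None
    if c=='wrist': ig=np.zeros((480,640),bool);ig[275:]=True
    print(c,fit('big_tin',[(d,m,ig)],(.502,-.19,-.06),0),m.sum())
    if c=='wrist':cv2.imwrite('pics/w5.png',d['frame'][:,:,::-1])
go(.502,-.192,.032,86);print(bot.read_state()['position'])
```

```text
wrist (array([ 0.50318377, -0.19113294, -0.09098125]), np.float64(0.020323859881031026)) 15649
side (array([ 0.50479507, -0.19310897, -0.08028461]), np.float64(0.041192411924119265)) 3538
top none
shift [-0.0014, -0.002, 0.1552] turn [-0.01, -0.0, 0.25]
[ 0.5007207  -0.18991802  0.18720093]
```

View pics/w5.png

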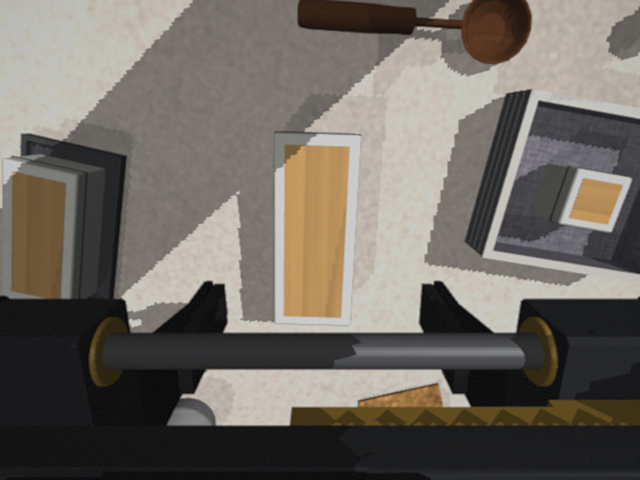

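The big tin is at (274–360, 133–324), square to the tool within about 1°. The mid tin is in its tray at (60,235).

In the tool's units: 0.155 m / 0.8 = 0.1938, -0.002 m / 0.8 = -0.0025, 1.1 degrees / 90 = 0.0122.

{"op": "play_rows", "data": {"motion": [[[-0.0038,-0.0025,0.05,0,0,0.0122],[-0.0038,-0.0025,0.1,0,0,0.0122],[-0.0038,-0.0025,0.1438,0,0,0.0122],[-0.0038,-0.0025,0.175,0,0,0.0122],[-0.0038,-0.0025,0.1888,0,0,0.0122],[-0.0038,-0.0025,0.1938,0,0,0.0122],[-0.0038,-0.0025,0.1938,0,0,0.0122],[-0.0038,-0.0025,0.1938,0,0,0.0122]]]}}

```text
time_s: 20.98
position: [0.5044, -0.1916, 0.0335]
tcp_rot: [[-0.997, 0.082, 0.002], [0.082, 0.997, -0.001], [-0.002, -0.001, -1.0]]
force: [-0.1, -0.1, 0.0]
opening: 1.001
grasp_force: 0.0
```

{"op": "play_rows", "data": {"motion": [[[0,0,0,0,0,0],[0,0,0,0,0,0],[0,0,0,0,0,0],[0,0,0,0,0,0],[0,0,0,0,0,0],[0,0,0,0,0,0],[0,0,0,0,0,0],[0,0,0,0,0,0]]], "fingers": 0.045}}

```text
time_s: 21.65
position: [0.5039, -0.1909, 0.0332]
tcp_rot: [[-0.997, 0.081, 0.001], [0.081, 0.997, -0.001], [-0.001, -0.001, -1.0]]
force: [-0.9, -0.1, 5.7]
opening: 0.712
grasp_force: 30.0
```

Run:
```python
from h import *
go(.4905,.383,.2,90+13.5);s=bot.read_state();print(s['position'],s['opening']*.087,s['grasp_force'],s['force'],s['joint_positions'])
```

```text
shift [0.0598, 0.5708, -0.1672] turn [-0.05, 0.05, -18.16]
[ 0.50391713 -0.19086217  0.03321973] 0.06191632883376928 29.9858161713928 [-0.93557124 -0.14695971  5.68530452] [-3.26291827e+01  4.24177846e+01  1.02713762e+02 -9.70345762e-03
  3.47971935e+01 -1.17958821e+02]
```

In the tool's units: -0.125 m / 0.8 = -0.1563, -0.05 m / 0.8 = -0.0625.

{"op": "play_rows", "data": {"motion": [[[0,0,-0.025,0,0,0],[0,0,-0.0625,0,0,0],[0,0,-0.1063,0,0,0],[0,0,-0.1438,0,0,0],[0,0,-0.1563,0,0,0],[0.0038,0.0375,-0.1563,0,0,0],[0.0088,0.0813,-0.1563,0,0,0],[0.0125,0.125,-0.1563,0,0,0]]]}}

```text
time_s: 22.32
position: [0.5006, -0.0893, 0.1565]
tcp_rot: [[-0.996, 0.084, -0.002], [0.084, 0.996, 0.001], [0.002, 0.001, -1.0]]
force: [0.7, 0.1, -3.6]
opening: 0.715
grasp_force: 30.0
```

In the tool's units: 0.3 m / 0.8 = 0.375, 0.27 m / 0.8 = 0.3375.

{"op": "play_rows", "data": {"motion": [[[0.005,0.0438,0,0,0,0],[0.01,0.0938,0,0,0,0],[0.015,0.1438,0,0,0,0],[0.02,0.1938,0,0,0,0],[0.025,0.2438,0,0,0,0],[0.0313,0.2938,0,0,0,0],[0.035,0.3375,0,0,0,0],[0.0388,0.375,0,0,0,0]]]}}

```text
time_s: 22.98
position: [0.4936, 0.2138, 0.1559]
tcp_rot: [[-0.997, 0.08, -0.003], [0.08, 0.997, -0.0], [0.003, -0.0, -1.0]]
force: [0.4, -0.9, -3.1]
opening: 0.709
grasp_force: 30.0
```

Run:
```python
from h import *
imaging.capture('side')
go(.4905,.383,.16,90+13.5);s=bot.read_state();print(s['position'],s['opening']*.087,s['grasp_force'],s['force'])
```

```text
shift [0.0162, 0.1637, -0.0032] turn [0.25, -0.06, -18.01]
[0.49375072 0.21853675 0.15612622] 0.06168746413325659 29.984106458723545 [ 1.27263364  4.639615   -2.83683487]
```

In the tool's units: 0.164 m / 0.8 = 0.205, 0.16 m / 0.8 = 0.2, -18 degrees / 90 = -0.2.

{"op": "play_rows", "data": {"motion": [[[0.005,0.0438,0,0,0,0],[0.01,0.0938,0,0,0,0],[0.015,0.1438,0,0,0,-0.0556],[0.0188,0.1813,0,0,0,-0.1111],[0.02,0.2,0,0,0,-0.1667],[0.02,0.205,0,0,0,-0.2],[0.02,0.205,0,0,0,-0.2],[0.02,0.205,0,0,0,-0.2]]]}}

```text
time_s: 23.7
position: [0.4915, 0.3755, 0.1557]
tcp_rot: [[-0.973, -0.23, -0.003], [-0.23, 0.973, -0.002], [0.003, -0.001, -1.0]]
force: [-0.1, -0.1, -3.2]
opening: 0.709
grasp_force: 30.0
```

Run:
```python
from h import *
d=imaging.capture('wrist');cv2.imwrite('pics/w6.png',d['frame'][:,:,::-1])
go(.4905,.383,.04,90+13.5);s=bot.read_state();print(s['position'],s['opening']*.087,s['force'])
d=imaging.capture('side');r=finder.outline_of('side','big_tray')
```

```text
shift [-0.001, 0.0081, 0.116] turn [-0.06, -0.18, -0.26]
[0.49173578 0.37510997 0.15604538] 0.06172512715790028 [-0.07856505 -0.07358203 -3.33492726]
```

View pics/w6.png

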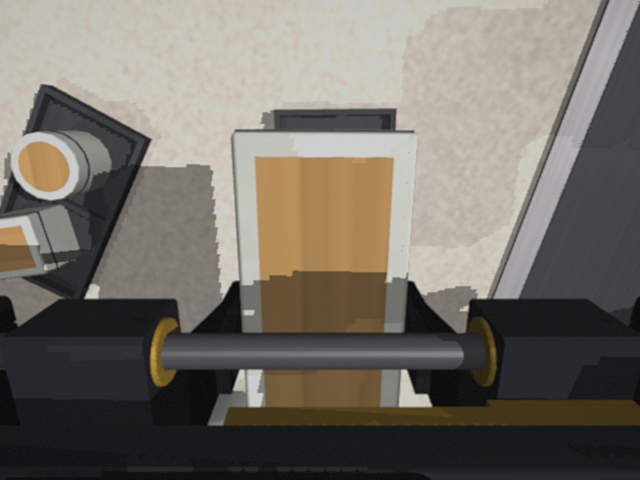

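The big tin is aligned with the tray, which shows at (275–396, 110–130) and is offset right as computed. The caddy is undisturbed.

In the tool's units: 0.112 m / 0.8 = 0.14, 0.008 m / 0.8 = 0.01.

{"op": "play_rows", "data": {"motion": [[[-0.0013,0.005,0.025,0,0,0],[-0.0013,0.01,0.0625,0,0,0],[-0.0013,0.01,0.1,0,0,0],[-0.0013,0.01,0.125,0,0,0],[-0.0013,0.01,0.1363,0,0,0],[-0.0013,0.01,0.14,0,0,0],[-0.0013,0.01,0.14,0,0,0],[-0.0013,0.01,0.14,0,0,0]]]}}

```text
time_s: 24.52
position: [0.4929, 0.3843, 0.0467]
tcp_rot: [[-0.973, -0.23, 0.002], [-0.23, 0.973, 0.001], [-0.002, 0.001, -1.0]]
force: [-0.4, -0.3, -2.3]
opening: 0.709
grasp_force: 30.0
```

Run:
```python
from h import *
go(.4905,.383,.0372,90+13.5);s=bot.read_state();print(s['position'],s['opening']*.087,s['force'])
```

```text
shift [0.0027, -0.0008, 0.0095] turn [0.03, 0.14, -0.21]
[0.49293514 0.38434634 0.04674297] 0.06172131009977291 [-0.36134451 -0.2739665  -2.2597602 ]
```

In the tool's units: 0.0095 m / 0.8 = 0.0119, 0.002 m / 0.8 = 0.0025.

{"op": "play_rows", "data": {"motion": [[[0.0025,-0.0013,0.0038,0,0,0],[0.0025,-0.0013,0.0075,0,0,0],[0.0025,-0.0013,0.01,0,0,0],[0.0025,-0.0013,0.0119,0,0,0],[0.0025,-0.0013,0.0119,0,0,0],[0.0025,-0.0013,0.0119,0,0,0]]]}}

```text
time_s: 25.02
position: [0.4902, 0.3828, 0.0372]
tcp_rot: [[-0.973, -0.231, 0.001], [-0.231, 0.973, 0.0], [-0.001, -0.0, -1.0]]
force: [-1.8, -0.6, 5.5]
opening: 0.712
grasp_force: 30.0
```

{"op": "play_rows", "data": {"motion": [[[0,0,0,0,0,0],[0,0,0,0,0,0],[0,0,0,0,0,0],[0,0,0,0,0,0],[0,0,0,0,0,0],[0,0,-0.025,0,0,0],[0,0,-0.075,0,0,0],[0,0,-0.125,0,0,0]]], "fingers": 0.087}}

```text
time_s: 25.68
position: [0.4887, 0.382, 0.1351]
tcp_rot: [[-0.973, -0.23, -0.005], [-0.23, 0.973, -0.002], [0.005, -0.001, -1.0]]
force: [0.3, 0.7, -0.0]
opening: 0.996
grasp_force: 0.0
```

In the tool's units: 0.18 m / 0.8 = 0.225, 0.15 m / 0.8 = 0.1875.

{"op": "play_rows", "data": {"motion": [[[0,0.0375,-0.0375,0,0,0],[0,0.0875,-0.0625,0,0,0],[0,0.1375,-0.0625,0,0,0],[0,0.1875,-0.0625,0,0,0],[0,0.225,-0.0625,0,0,0],[0,0.225,-0.0625,0,0,0]]]}}

```text
time_s: 26.18
position: [0.4461, 0.5641, 0.1862]
tcp_rot: [[-0.972, -0.236, 0.001], [-0.236, 0.972, 0.005], [-0.002, 0.005, -1.0]]
force: [0.1, -0.1, 0.0]
opening: 1.001
grasp_force: 0.0
```

Run:
```python
from h import *
W={}
G={'big_tin':(.4905,.383,.236,.004),'mid_tin':(.495,-.4,-.28,.004),'round_tin':(.483,.19,0,.004),'square_tin':(.484,.015,-.2,.006)}
for c in ('side','top'):
    d=imaging.capture(c)
    if c=='side': cv2.imwrite('pics/s5.png',d['frame'][:,:,::-1])
    for n,g in G.items():
        r=[q['pixels'] for q in finder.outline_of(c,n)]
        if not r: continue
        S=sil(d,n,g[:3],g[3]);m=max(r,key=lambda m:S[m].sum())
        if S[m].sum()<50: continue
        x,f=fit(n,[(d,m,None)],g[:3],g[3]);print(c,n,np.round(x,3),round(f,3),np.round(np.hypot(*(x[:2]-g[:2])),4))
    for n in('round_twin','square_twin'):print(n,[(np.round(q['at'],3).tolist(),round(q['confidence'],2)) for q in finder.recognise(c,n)])
```

```text
side mid_tin [ 0.495 -0.401 -0.263] 0.048 0.0015
side round_tin [0.485 0.191 0.092] 0.064 0.0022
side square_tin [ 0.49   0.013 -0.307] 0.093 0.0061
round_twin [([0.709, -0.124, 0.033], 0.92)]
square_twin [([0.536, 0.155, 0.031], 0.63)]
top big_tin [0.491 0.383 0.248] 0.053 0.0004
top mid_tin [ 0.494 -0.4   -0.329] 0.069 0.0012
top round_tin [0.483 0.191 0.471] 0.209 0.001
top square_tin [ 0.487  0.015 -0.145] 0.162 0.0027
round_twin [([0.714, -0.116, 0.045], 0.55)]
square_twin []
```

View pics/s5.png

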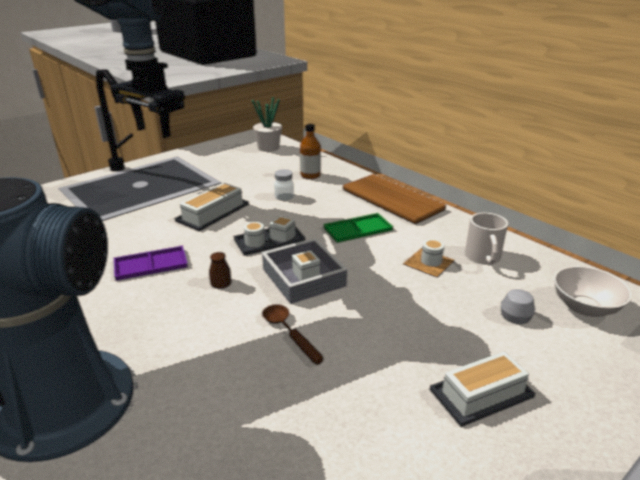

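All four tins stand flat in their places: big tin (212,204), mid tin (485,385), round in the caddy (255,235), square in the basket (305,263). The twins have not moved.

```bash
python3 -c "
from rig import bot
print(bot.hand_in())"
```

```text
the job is handed in; nothing more can be done
None
```

The job is handed in, with no verdict returned: in the last pictures the big and smaller long tins stood in their trays, the round tin in the caddy's empty bay and the square tin in the basket, all flat, and neither twin had moved.

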